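# Walk the kitchen scale back into its charging dock

### The job

Put the kitchen scale back on charge: it is too wide to grip, so slide it along the worktop into its dock by gentle pushes, now on one and now on the other of the two front corners of its housing, never on the projecting display panel or the weighing pan. Bring it square between the rails and press each corner home until both side catches have snapped into the scale. Never push hard (about two kilograms of force is the limit, since the contacts bend), do not tip the scale, leave the things around it alone, and let go at the end.

Things in the scene. Friction and masses are not known exactly. Their poses are not given: they have to be found in the camera images.
- scale: Kitchen scale; loose; about 1.3 kg. White housing 110 mm deep (x), 190 mm wide (y), 42 mm high, on feet; bevelled back corners (16 mm long, 7 mm deep). Origin: under the middle of the housing, on the worktop; x points to its back (towards the dock), y to its left, z up. Slides under about 3 to 7 N pushed straight; pushed at one corner it turns about its other front foot under about half.
- console: Black display panel on the middle of the scale's front, part of the scale: 118 mm wide, 15 mm proud of the front face, 6 to 40 mm above the worktop. Same origin and axes as the scale. Must not be pushed.
- pan: Steel weighing pan on top of the scale, part of it, 84 x 182 mm, 47 to 52 mm above the worktop, its front edge 25 mm behind the front face. Same origin and axes as the scale. Must not be pressed or dragged.
- left_corner (a point): Where to push on the left: front face of the scale's housing (plane x = -0.055 of the scale), 80 mm left of its middle, 22 mm above the worktop; axes as the scale. This free shoulder beside the panel is 36 mm wide (y from 0.059 to 0.095) and 4 to 42 mm above the worktop.
- right_corner (a point): Where to push on the right: the mirror image of left_corner, 80 mm right of the scale's middle (shoulder at y from -0.059 to -0.095).
- dock: Grey U-shaped charging dock, fixed: two rails 28 mm high, 196 mm apart, with flared mouths (x from -0.008 to 0.02), outer width 228 mm, back to x = 0.088. Origin: where the scale's origin is when fully home; axes as the docked scale. A sprung contact bar resists the last 8 mm with up to 7 N and pushes an uncaught scale out again; rigid end stops about 1 mm past the origin.
- catch_left (a joint): Spring catch in the left rail (+y), at x = 0.028 of the dock, with a small black thumb tab: metres it is pushed outwards. 0 when free or snapped into the 14 mm notch in the scale's side; up to about 0.005 while riding on that side over the last 25 mm. It snaps when that side is about 1 mm short of home; takes about 3 N to pass.
- catch_right (a joint): The same catch in the right rail (-y of the dock).
- tin: Small food tin, 57 mm across, 72 mm high, right of the dock; origin at the middle of its underside. Leave it alone.
- salt: Earthenware salt pot with a wooden lid, 77 mm across, 100 mm high, behind the dock; origin at the middle of its underside. Leave it alone.
- pepper: Glass pepper shaker with a metal cap, 44 mm across, 90 mm high, left of the dock; origin at the middle of its underside. Leave it alone.

How it is judged:
By the outcome, as a careful person would: the job done as asked, in the order asked, and still so for the second after the job is handed in, with the robot touching nothing.
It also fails if it takes over 72 s, if anything falls off the work surface, if the arm or the gripper's body presses on something with over 40 N, if the wrist force passes 120 N, or if a joint passes its speed limit or range.

### The arm

A 6-joint arm with a two-finger parallel gripper is mounted at the origin on a cart in front of the work surface, level with it; the furniture and walls round the work are solid. World frame = base frame: x ahead of the robot, y to its left, z up, the work surface at z = 0. Lengths are in mm, angles in rad, forces in N, time in s.
With the tool pointing down it reaches from about 275 to 1000 mm from the base axis. Payload 8.4 kg.
Tool frame: the origin (TCP) lies at the very end of the fingers, on their centre line; the grasp point (between the pads) lies 19 mm behind it (r.pinch_z is the distance from the TCP to the grasp point, in mm); z points along the fingers, y is the line along which they close (so a half turn about z gives the same grasp; the last joint's range is limited). The gripper opens to 85 mm and grips with 20 to 120 N. Pads are 22 mm wide; open, the fingers measure 114 mm over their backs; the gripper's body (76 mm by 85 mm) begins 54 mm behind the grasp point. The pads swing forward as they close: fully open they stand 13 mm farther back than shut.
Start: joints at [1.29, 0.353, 1.633, -0, 1.155, -0.002], TCP at [172, 600.869, 231.281] pointing down, gripper open.
Joint ranges: [-2.63, 2.63], [-0.92, 2.1], [0.06, 2.66], [-1.3, 4.44], [0, 2.69], [-3.02, 3.02]. Speed limits (rad/s): [2.22, 2.22, 2.79, 3.14, 3.14, 3.14].

### API

Orientations are given as [roll, pitch, yaw] about the fixed x, y, z axes, in that order (R = Rz(yaw) Ry(pitch) Rx(roll)).
In Python, from rig import r gives the robot as it stands.
- The arm moves only by the tool carry_out, never from a script. Its argument "series" is a list of rows, each a list of 7 numbers: the turn, a rotation vector about the tool's x, y, z as a fraction of full scale, then the shift along the tool's x, y, z as a fraction of full scale, then the gripper command: -1 is fully open, 1 is shut, values between are in proportion. A call has 1 to 8 rows; each row is the pose to reach, as a shift and turn from the pose commanded when the call began, along the tool's axes at that moment, turning the shorter way round; what a row does not reach only later rows make up. Full scale, the value 1, is 0.25 m for a shift and pi rad for a turn. A row lasts 1/8 s, in which the tool goes at most 62.5 mm and 10.7 degrees, less where a joint would pass 70% of its speed; a pose out of reach is approached as far as the arm can. A call with a number of a shift or a turn outside -1 to 1 is refused whole. A call with a gripper value outside its range is refused whole. The fingers move at their own pace and stop on an object; "force" is the grip in N (left out, the last holds). Time passes only in rows, so rows that repeat a pose let the fingers close. It gives the time, the measured TCP pose, the force, the opening and the grip force at its end, in the units of the state.
- r.sense(): the state, without advancing time (a new reading comes with each control period).
- r.grab_frame(name): name is "side" or "top"; returns the picture (384x512x3 uint8, red, green, blue); there is no depth.
- r.get_calibration(name): a dict with "K" (3x3 intrinsics, pixels), "pose" (4x4, takes a point from camera to world coordinates). Camera axes: x right, y up, looking along -z (the intrinsics and any distortion apply to the point x, -y, -z); pixel columns grow to the right and rows downward; lengths in mm; the calibration is good to about 2 mm. A picture is of the moment at which its call begins. get_calibration takes no time and is no camera call.
- r.sign_off(): hands the job in; it is judged then, once.
Trained networks look in the newest picture that a camera, given by its name, has taken for a name from the list of things; names that differ only in an ending like _2 or _b are one class to them, and where a whole thing is asked for, a point or a joint stands for the part that bears it (a point fixed in the world has none). Each returns a list of dicts, best first, with "score" (0 to 1); they miss things now and then, are a little off and sometimes report something else, mostly with a low value. They report only what shows in the picture. A call takes as long as a camera call.
- r.silhouettes(camera, label): "region" (384x512 bool, what is visible of it) and "position" ([row, column] in pixels, amid what is visible of it).
The state is a dict: "clock": time; "qpos": joint angles; "qvel": joint speeds; "joint_efforts": joint torques, N m; "eef_pos": TCP position; "tcp_rot": TCP orientation; "contact_force": force on the tool from outside, world axes, zero at the start; "wrist_torque": the same for the moment, N m; "opening": opening from 0.0 (shut) to 1.0 (fully open); "grasp_force": force on a finger pad.
Only numpy, scipy, OpenCV 4.12 (cv2) and the standard library are available. Lean on these libraries where they do the work, as an engineer would, in place of code of your own. Each camera call takes 0.05 s, during which the arm holds its last target. There are 200 camera calls.

## Working session

There is one attempt and no reset: what is moved stays moved. The work goes in short steps, Python scripts to look and compute and a tool call to move; the robot and the scene stay as the last step left them, time stands still between calls to the robot, and variables do not carry over. Pictures are saved under pics/ and viewed, at most 10 in all, crops included, and the job is handed in when it is done.

Besides the shell and the picture viewer there is one more tool, called as name(argument=value, ...), one argument or row to a line, values as JSON. carry_out: Moves the arm, as the interface text tells. Its arguments: {"type":"object","properties":{"series":{"type":"array"},"force":{"type":"number"}},"required":["series"]}

```bash
mkdir -p pics; ls; python3 - <<'E'
from rig import r
import cv2,numpy as np
np.set_printoptions(precision=3,suppress=True)
ims=[]
for n in("side","top"):
    im=r.grab_frame(n); cv2.imwrite(f"pics/{n}0.png",im[...,::-1]); c=r.get_calibration(n); print(n,c)
    for l in("scale","console","pan","dock","tin","salt","pepper"):
        for d in r.silhouettes(n,l)[:2]: print(l,round(d["score"],2),d["position"],d["region"].sum())
print(r.sense())
E
```

```text
pics
side {'K': array([[481.757,   0.   , 252.105],
       [  0.   , 481.757, 192.448],
       [  0.   ,   0.   ,   1.   ]]), 'pose': array([[  -0.998,    0.035,   -0.051,  520.615],
       [  -0.06 ,   -0.399,    0.915, 1156.646],
       [   0.011,    0.916,    0.4  ,  436.502],
       [   0.   ,    0.   ,    0.   ,    1.   ]])}
scale 0.81 [193.9, 305.7] 3274
console 0.71 [195.3, 302.3] 3344
console 0.65 [193.6, 332.6] 143
pan 0.77 [185.3, 297.2] 1461
pan 0.6 [196.5, 303.5] 3273
dock 0.97 [203.3, 235.7] 1509
tin 0.72 [158.3, 268.3] 673
salt 0.59 [191.2, 180.4] 1152
pepper 0.91 [254.6, 237.0] 1274
pepper 0.21 [190.7, 331.8] 124
top {'K': array([[380.593,   0.   , 256.664],
       [  0.   , 380.593, 188.983],
       [  0.   ,   0.   ,   1.   ]]), 'pose': array([[ -0.197,   0.955,  -0.221, 386.909],
       [ -0.98 ,  -0.193,   0.042, 267.315],
       [ -0.003,   0.225,   0.974, 901.53 ],
       [  0.   ,   0.   ,   0.   ,   1.   ]])}
scale 0.7 [236.9, 270.1] 4467
console 0.81 [262.5, 284.0] 299
pan 0.81 [227.0, 272.2] 3027
dock 0.85 [174.6, 249.8] 1682
tin 0.8 [187.2, 345.6] 679
tin 0.63 [234.7, 275.3] 4443
salt 0.92 [131.7, 221.4] 1106
pepper 0.87 [210.4, 143.0] 404
{'clock': 0.8, 'qpos': array([ 1.29 ,  0.353,  1.633, -0.   ,  1.155, -0.002]), 'qvel': array([ 0.001,  0.002,  0.   , -0.002, -0.   ,  0.   ]), 'joint_efforts': array([  0.003, -60.511, -34.243,   0.   ,   0.001,  -0.   ]), 'eef_pos': array([172.006, 600.884, 231.291]), 'tcp_rot': array([3.142, 0.   , 2.863]), 'contact_force': array([ 0.81 , -0.276, -0.343]), 'wrist_torque': array([-0.024,  0.007,  0.012]), 'grasp_force': 0.0, 'opening': 1.0010703957258327}
```

```bash
python3 - <<'E'
import cv2
im=cv2.imread("pics/top0.png")[100:300,120:390]
cv2.imwrite("pics/top0c.png",cv2.resize(im,None,fx=2.9,fy=2.9,interpolation=cv2.INTER_CUBIC))
im=cv2.imread("pics/side0.png")
cv2.imwrite("pics/side0c.png",cv2.resize(im,None,fx=1.5,fy=1.5))
E
```

```text
(no output)
```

View pics/top0c.png

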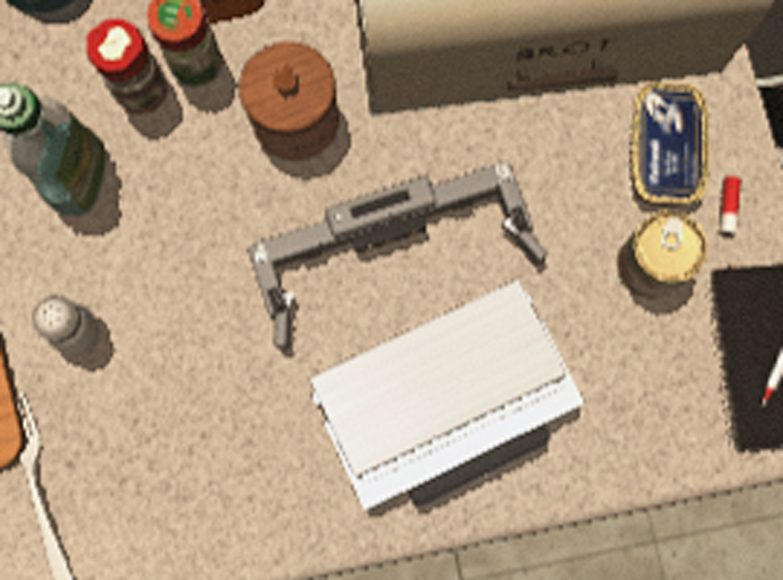

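View pics/side0c.png

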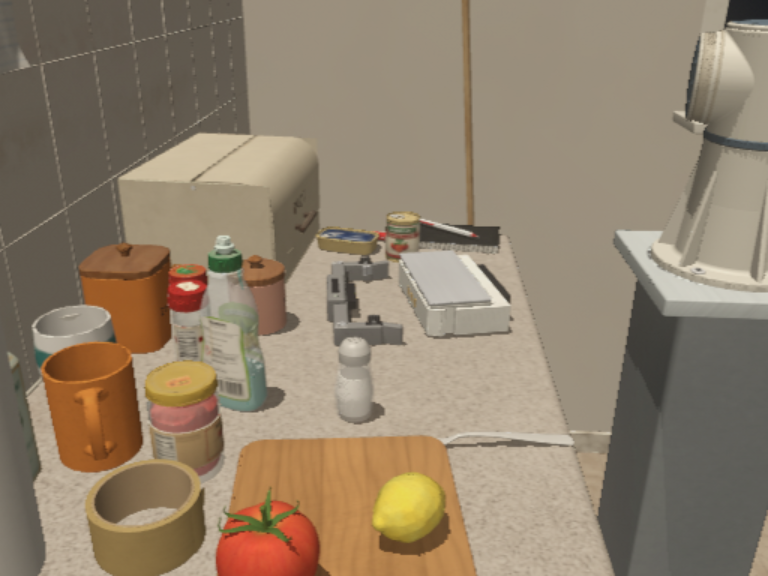

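```bash
cat > h.py <<'E'
from rig import r
import cv2,numpy as np
from scipy.optimize import minimize
from scipy.spatial.transform import Rotation as R
np.set_printoptions(precision=3,suppress=True)
def proj(n,P):
    c=r.get_calibration(n);T=np.linalg.inv(c["pose"]);Q=P@T[:3,:3].T+T[:3,3]
    Q=Q*[1,-1,-1];q=Q@c["K"].T;return q[:,:2]/q[:,2:]
def W(p,L):
    x,y,a=p;L=np.asarray(L,float);c,s=np.cos(a),np.sin(a)
    return np.c_[x+c*L[:,0]-s*L[:,1],y+s*L[:,0]+c*L[:,1],L[:,2]]
def box(x0,x1,y0,y1,z0,z1): return [(x,y,z) for x in(x0,x1) for y in(y0,y1) for z in(z0,z1)]
hs=[(x,y,z) for z in(4,42) for x,y in((-55,-95),(-55,95),(39,95),(39,-95),(55,88),(55,-88))]
SC=[hs,box(-70,-55,-59,59,6,40),box(-30,54,-91,91,47,52)]
DK=[box(20,88,98,114,0,28),box(20,88,-114,-98,0,28),box(72,88,-114,114,0,28)]
def mask(n,p,parts,s=4):
    m=np.zeros((384*s,512*s),np.uint8)
    for L in parts:
        q=cv2.convexHull(((proj(n,W(p,L))+.5)*s).astype(np.int32)); cv2.fillConvexPoly(m,q,255)
    return cv2.resize(m,(512,384),interpolation=cv2.INTER_AREA)/255.
def fit(n,reg,parts,p0,d=(20,20,.1)):
    f=lambda p:np.abs(mask(n,p,parts)-reg).sum()
    d=np.array(d);best=None
    for k in range(3):
        S=np.vstack([p0]+[p0+np.eye(3)[i]*d[i] for i in range(3)])
        o=minimize(f,p0,method="Nelder-Mead",options=dict(initial_simplex=S,maxiter=150)); p0=o.x; d=-d/2
    return p0,o.fun
def ray(n,px,z):
    c=r.get_calibration(n);v=np.linalg.inv(c["K"])@[px[0],px[1],1];v=c["pose"][:3,:3]@(v*[1,-1,-1]);o=c["pose"][:3,3]
    return o+v*(z-o[2])/v[2]
def rel(d,s):  # scale pose in dock frame
    c,n=np.cos(d[2]),np.sin(d[2]);e=np.array(s[:2])-d[:2]
    return np.array([c*e[0]+n*e[1],-n*e[0]+c*e[1],np.degrees(s[2]-d[2])])
def row(pos,yaw,grip=1,pitch=0,roll=np.pi):
    s=r.sense();A=R.from_euler("xyz",s["tcp_rot"]);B=R.from_euler("xyz",[roll,pitch,yaw])
    return np.r_[(A.inv()*B).as_rotvec()/np.pi,A.inv().apply(np.array(pos)-s["eef_pos"])/250,grip]
E
python3 - <<'E'
from h import *
L=ray("top",(120+250/2.9,100+250/2.9),28);Rr=ray("top",(120+507/2.9,100+168/2.9),28)
print(L,Rr,np.linalg.norm(L-Rr))
v=(L-Rr)[:2];a=np.arctan2(-v[0],v[1]);m=(L+Rr)[:2]/2-88*np.array([np.cos(a),np.sin(a)]);d=np.r_[m,a];print("dock kp",d)
r.grab_frame("top")
D=r.silhouettes("top","dock")[0]["region"];S=r.silhouettes("top","scale")[0]["region"];K=r.silhouettes("top","console")[0]["region"]
df,f=fit("top",D,DK,d,(8,8,.05));print("dock fit",df,f,D.sum())
A=ray("top",(120+450/2.9,100+395/2.9),42)
sf,f=fit("top",S|K,SC,np.r_[A[:2],a+.14],(15,15,.1));print("scale",sf,f,S.sum())
print("rel",rel(d,sf),rel(df,sf))
im=cv2.imread("pics/top0.png");im=cv2.resize(im[100:300,120:390],None,fx=2.9,fy=2.9)
for p,P in((df,DK),(sf,SC)):
    for Lb in P:
        q=cv2.convexHull(((proj("top",W(p,Lb))-[120,100]+.5)*2.9).astype(np.int32));cv2.polylines(im,[q],True,(0,0,255),1)
cv2.imwrite("pics/ov0.png",im)
for l,z in(("tin",72),("pepper",90)):
    p=r.silhouettes("top",l)[0]["position"];print(l,ray("top",p[::-1],z/2))
E
```

```text
[615.381 345.421  28.   ] [642.069 125.122  28.   ] 221.90933482030215
dock kp [541.364 224.688   0.121]
dock fit [547.649 223.631   0.129] 415.4705882352941 1520
scale [472.776 216.042   0.247] 104.37647058823529 4413
rel [-69.13   -0.335   7.264] [-75.226   2.136   6.758]
tin [469.247 213.64   36.   ]
pepper [575.039 496.009  45.   ]
```

View pics/ov0.png

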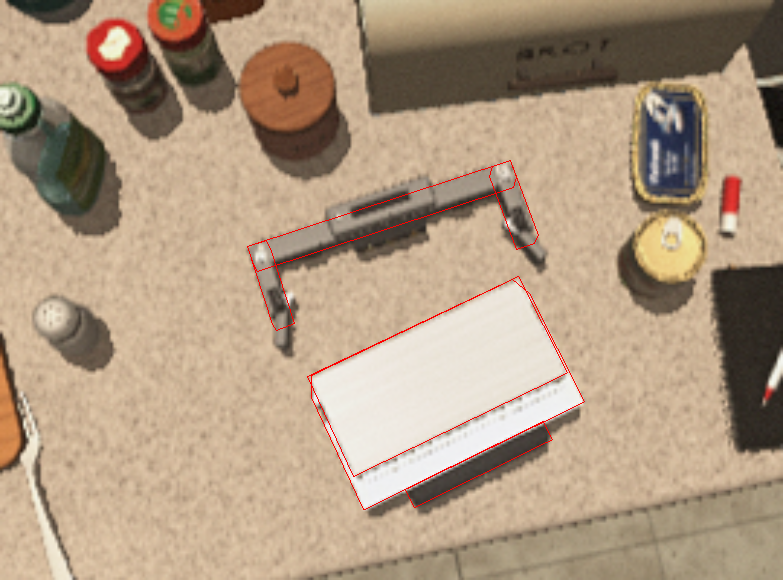

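```bash
cat >> h.py <<'E'
def push(s,side,off,z=16,dl=0):  # tool centre 'off' mm in front of the front face at corner
    return W(s,[(-55-off,side*80+dl,z)])[0]
E
python3 - <<'E'
from h import *
c=lambda u,v:(120+u/2.9-.5,100+v/2.9-.5)
tl,tr,bl,br=[ray("top",c(*k),28)[:2] for k in((283,348),(541,264),(250,250),(507,168))]
print(tl,tr,bl,br,np.linalg.norm(tl-tr))
for A,B,x in((tl,tr,-8),(bl,br,85)):
    v=A-B;a=np.arctan2(-v[0],v[1]);print(a,(A+B)/2-x*np.array([np.cos(a),np.sin(a)]))
s=np.array([472.8,216,.247]);yaw=s[2]+np.pi/2
for k in(1,-1): print(k,push(s,k,0),push(s,k,45,120),push(s,k,45,16))
print(row(push(s,1,45,150),yaw)); print(row(push(s,1,45,16),yaw))
E
```

```text
[532.301 334.045] [558.542 116.851] [616.812 346.374] [643.532 126.023] 218.77320884953764
0.12023623263081477 [553.363 226.408]
0.12066929833177732 [545.79  225.967]
1 [399.91  280.125  16.   ] [356.275 269.122 120.   ] [356.275 269.122  16.   ]
-1 [439.029 124.981  16.   ] [395.395 113.978 120.   ] [395.395 113.978  16.   ]
[-0.    -0.     0.333 -1.074 -1.073  0.325  1.   ]
[-0.    -0.     0.333 -1.074 -1.073  0.861  1.   ]
```

carry_out(
  series=[
    [0, 0, 0.06, -0.2, -0.2, 0.05, 1],
    [0, 0, 0.12, -0.4, -0.4, 0.1, 1],
    [0, 0, 0.17, -0.55, -0.55, 0.15, 1],
    [0, 0, 0.22, -0.7, -0.7, 0.2, 1],
    [0, 0, 0.28, -0.85, -0.85, 0.25, 1],
    [0, 0, 0.333, -1, -1, 0.3, 1],
    [0, 0, 0.333, -1, -1, 0.32, 1],
    [0, 0, 0.333, -1, -1, 0.32, 1],
  ],
  force=60,
)

```text
clock: 2.1
eef_pos: [343.6, 291.9, 151.3]
tcp_rot: [-3.142, -0.0, 1.817]
contact_force: [0.3, 0.8, 0.0]
opening: 0.003
grasp_force: 0.0
```

```bash
python3 - <<'E'
from h import *
s=np.array([472.8,216,.247]);yaw=s[2]+np.pi/2
x=r.sense();print(x["clock"],x["eef_pos"],x["tcp_rot"],x["contact_force"],x["qpos"],x["opening"]);print(row(push(s,1,45,16),yaw),row(push(s,1,20,16),yaw))
E
```

```text
2.1 [343.623 291.95  151.28 ] [-3.142 -0.     1.817] [0.318 0.752 0.023] [0.701 0.187 2.07  0.    0.885 0.454] 0.003461918271633984
[-0.    -0.    -0.    -0.101  0.027  0.541  1.   ] [-0.    -0.    -0.    -0.101  0.127  0.541  1.   ]
```

carry_out(
  series=[
    [0, 0, 0, -0.1, 0.02, 0.2, 1],
    [0, 0, 0, -0.1, 0.02, 0.4, 1],
    [0, 0, 0, -0.1, 0.02, 0.54, 1],
    [0, 0, 0, -0.1, 0.06, 0.54, 1],
    [0, 0, 0, -0.1, 0.1, 0.54, 1],
    [0, 0, 0, -0.1, 0.12, 0.54, 1],
    [0, 0, 0, -0.1, 0.12, 0.54, 1],
  ],
)

```text
clock: 2.98
eef_pos: [380.0, 275.5, 17.5]
tcp_rot: [3.139, -0.001, 1.817]
contact_force: [-0.7, 0.4, -0.2]
opening: 0.005
grasp_force: 0.0
```

```bash
python3 - <<'E'
from h import *
im=r.grab_frame("top")[100:300,120:390];a=cv2.resize(im,None,fx=2.2,fy=2.2,interpolation=cv2.INTER_CUBIC)
b=r.grab_frame("side")[140:260,180:400];b=cv2.resize(b,(594,int(120*2.7)//2*2))[:,:]
b=cv2.resize(r.grab_frame("side")[160:230,240:360],(594,346) if 0 else (400,233));
o=np.zeros((600,800,3),np.uint8);o[:a.shape[0]-0,:a.shape[1]]=a[:600];
cv2.imwrite("pics/a1.png",a[...,::-1])
s=r.grab_frame("side")[140:250,230:370];cv2.imwrite("pics/s1.png",cv2.resize(s,None,fx=5,fy=5,interpolation=cv2.INTER_CUBIC)[...,::-1])
x=r.sense();print(x["clock"],x["eef_pos"],x["contact_force"])
E
```

```text
3.175 [378.61  274.683  16.622] [ 0.534 -0.605 -0.129]
```

View pics/s1.png

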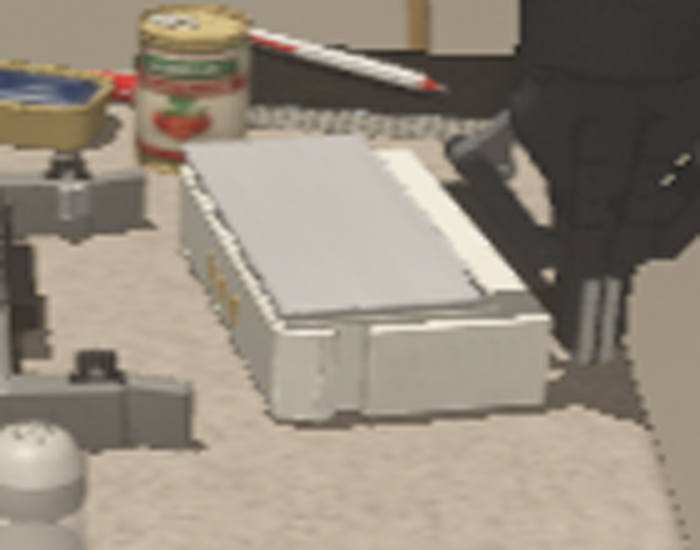

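carry_out(
  series=[
    [0, 0, 0, 0, 0.012, 0, 1],
    [0, 0, 0, 0, 0.024, 0, 1],
    [0, 0, 0, 0, 0.036, 0, 1],
    [0, 0, 0, 0, 0.048, 0, 1],
    [0, 0, 0, 0, 0.06, 0, 1],
    [0, 0, 0, 0, 0.07, 0, 1],
    [0, 0, 0, 0, 0.08, 0, 1],
    [0, 0, 0, 0, 0.08, 0, 1],
  ],
)

```text
clock: 4.18
eef_pos: [397.1, 279.2, 16.0]
tcp_rot: [-3.139, 0.0, 1.816]
contact_force: [-4.5, 1.2, 2.3]
opening: -0.004
grasp_force: 2.3
```

```bash
cat >> h.py <<'E'
DOCK=np.array([549.,226.,.1205])
def look(p0):
    r.grab_frame("top");m=np.zeros((384,512),bool)
    for l in("scale","console","pan"):
        for g in r.silhouettes("top",l)[:1]:
            if g["score"]>.4 and g["region"].sum()<6000: m|=g["region"]
    # ignore pixels hidden by the arm: fit only rows/cols where model outside gripper: use robust IoU
    s,f=fit("top",m,SC,np.array(p0),(8,8,.05));x=r.sense()
    print("scale",s,"err",f,m.sum(),"rel",rel(DOCK,s));print(x["clock"],x["eef_pos"],x["contact_force"],x["tcp_rot"][2]);return s
E
python3 - <<'E'
from h import *
look([472.8,216,.2])
E
```

```text
scale [482.825 214.254   0.173] err 2287.474509803921 2244 rel [-67.107  -3.706   2.996]
4.375 [397.103 279.224  16.017] [-6.041  0.057  2.633] 1.8164522871737094
```

carry_out(
  series=[
    [0, 0, 0, 0, 0.01, 0, 1],
    [0, 0, 0, 0, 0.02, 0, 1],
    [0, 0, 0, 0, 0.03, 0, 1],
    [0, 0, 0, 0, 0.035, 0, 1],
    [0, 0, 0, 0, 0, 0, 1],
    [0, 0, 0, 0, -0.1, 0, 1],
    [0, 0, 0, 0, -0.2, 0, 1],
    [0, 0, 0, 0, -0.24, 0, 1],
  ],
)

```text
clock: 5.38
eef_pos: [338.6, 264.4, 16.2]
tcp_rot: [-3.141, 0.0, 1.817]
contact_force: [0.5, 0.4, 0.0]
opening: -0.001
grasp_force: 0.0
```

```bash
python3 - <<'E'
from h import *
s=look([485,213,.13]);yaw=DOCK[2]+np.pi/2
for o in(50,20): print(row(push(s,-1,o,16),yaw))
E
```

```text
scale [486.818 214.335   0.14 ] err 190.39607843137256 4391 rel [-63.133  -4.105   1.092]
5.575 [340.901 265.677  16.542] [ 0.173  0.278 -0.306] 1.8169072710227125
[ 0.    -0.     0.04  -0.615  0.064  0.002  1.   ]
[ 0.    -0.     0.04  -0.628  0.184  0.002  1.   ]
```

carry_out(
  series=[
    [0, 0, 0.02, -0.2, 0.02, 0, 1],
    [0, 0, 0.04, -0.42, 0.045, 0, 1],
    [0, 0, 0.04, -0.62, 0.065, 0, 1],
    [0, 0, 0.04, -0.62, 0.12, 0, 1],
    [0, 0, 0.04, -0.628, 0.17, 0, 1],
    [0, 0, 0.04, -0.628, 0.184, 0, 1],
    [0, 0, 0.04, -0.628, 0.196, 0, 1],
    [0, 0, 0.04, -0.628, 0.208, 0, 1],
  ],
)

```text
clock: 6.58
eef_pos: [428.2, 126.0, 16.2]
tcp_rot: [-3.141, 0.0, 1.692]
contact_force: [-0.6, -0.9, 0.0]
opening: 0.003
grasp_force: 0.0
```

```bash
python3 - <<'E'
from h import *
x=r.sense();print(x["clock"],x["eef_pos"],x["contact_force"]);print(rel([486.8,214.3,.14],np.r_[x["eef_pos"][:2],0]))
E
```

```text
6.575 [428.189 126.025  16.182] [-0.58  -0.909  0.006]
[-70.356 -79.233  -8.021]
```

carry_out(
  series=[
    [0, 0, 0, 0, 0.012, 0, 1],
    [0, 0, 0, 0, 0.024, 0, 1],
    [0, 0, 0, 0, 0.036, 0, 1],
    [0, 0, 0, 0, 0.048, 0, 1],
    [0, 0, 0, 0, 0.06, 0, 1],
    [0, 0, 0, 0, 0.07, 0, 1],
    [0, 0, 0, 0, 0.07, 0, 1],
  ],
)

```text
clock: 7.45
eef_pos: [444.1, 126.9, 16.0]
tcp_rot: [-3.138, 0.001, 1.691]
contact_force: [-4.0, -3.5, 2.8]
opening: 0.001
grasp_force: 2.5
```

carry_out(
  series=[
    [0, 0, 0, 0, -0.05, 0, 1],
    [0, 0, 0, 0, -0.15, 0, 1],
    [0, 0, 0, 0.15, -0.22, 0, 1],
    [0, 0, 0, 0.35, -0.24, 0, 1],
    [0, 0, 0, 0.55, -0.24, 0, 1],
    [0, 0, 0, 0.64, -0.24, 0, 1],
    [0, 0, 0, 0.64, -0.24, 0, 1],
  ],
)

```text
clock: 8.32
eef_pos: [366.7, 280.5, 16.4]
tcp_rot: [3.141, -0.001, 1.694]
contact_force: [-0.3, -0.4, -0.1]
opening: -0.001
grasp_force: 0.0
```

```bash
python3 - <<'E'
from h import *
s=look([495,216,.2]);yaw=DOCK[2]+np.pi/2
for o in(50,16): print(row(push(s,1,o,16),yaw))
E
```

```text
scale [495.212 217.515   0.224] err 728.0588235294117 3805 rel [-54.418  -1.958   5.917]
8.525 [366.805 278.081  16.18 ] [-0.76   0.533  0.208] 1.690322687229971
[-0.     0.    -0.    -0.027  0.03   0.001  1.   ]
[-0.     0.    -0.    -0.013  0.165  0.001  1.   ]
```

carry_out(
  series=[
    [0, 0, 0, -0.015, 0.1, 0, 1],
    [0, 0, 0, -0.015, 0.15, 0, 1],
    [0, 0, 0, -0.015, 0.165, 0, 1],
    [0, 0, 0, -0.015, 0.18, 0, 1],
    [0, 0, 0, -0.015, 0.195, 0, 1],
    [0, 0, 0, -0.015, 0.21, 0, 1],
    [0, 0, 0, -0.015, 0.225, 0, 1],
    [0, 0, 0, -0.015, 0.225, 0, 1],
  ],
)

```text
clock: 9.52
eef_pos: [422.0, 281.7, 16.0]
tcp_rot: [-3.139, 0.001, 1.691]
contact_force: [-5.2, 1.6, 1.7]
opening: -0.001
grasp_force: 2.3
```

carry_out(
  series=[
    [0, 0, 0, 0, 0.012, 0, 1],
    [0, 0, 0, 0, 0.022, 0, 1],
    [0, 0, 0, 0, 0.032, 0, 1],
    [0, 0, 0, 0, 0.032, 0, 1],
  ],
)

```text
clock: 10.02
eef_pos: [430.3, 282.7, 16.0]
tcp_rot: [-3.14, 0.001, 1.691]
contact_force: [-5.5, 1.2, 1.6]
opening: 0.001
grasp_force: 2.4
```

carry_out(
  series=[
    [0, 0, 0, 0, -0.05, 0, 1],
    [0, 0, 0, 0, -0.15, 0, 1],
    [0, 0, 0, -0.1, -0.22, 0, 1],
    [0, 0, 0, -0.3, -0.24, 0, 1],
    [0, 0, 0, -0.5, -0.22, 0, 1],
    [0, 0, 0, -0.64, -0.2, 0, 1],
    [0, 0, 0, -0.64, -0.2, 0, 1],
  ],
)

```text
clock: 10.9
eef_pos: [400.9, 116.6, 16.4]
tcp_rot: [3.141, 0.0, 1.688]
contact_force: [0.3, -0.7, -0.0]
opening: 0.006
grasp_force: 0.0
```

```bash
python3 - <<'E'
from h import *
s=look([502,216,.1]);yaw=DOCK[2]+np.pi/2
for o in(50,16): print(row(push(s,-1,o,16),yaw))
E
```

```text
scale [508.487 214.64    0.128] err 111.67843137254901 4500 rel [-41.585  -6.407   0.412]
11.1 [400.777 118.93   16.349] [0.332 0.453 0.675] 1.691680025774502
[ 0.    -0.     0.     0.005  0.056  0.001  1.   ]
[ 0.    -0.     0.     0.006  0.192  0.001  1.   ]
```

carry_out(
  series=[
    [0, 0, 0, 0.005, 0.1, 0, 1],
    [0, 0, 0, 0.005, 0.17, 0, 1],
    [0, 0, 0, 0.005, 0.19, 0, 1],
    [0, 0, 0, 0.005, 0.202, 0, 1],
    [0, 0, 0, 0.005, 0.214, 0, 1],
    [0, 0, 0, 0.005, 0.226, 0, 1],
    [0, 0, 0, 0.005, 0.238, 0, 1],
    [0, 0, 0, 0.005, 0.238, 0, 1],
  ],
)

```text
clock: 12.1
eef_pos: [457.4, 125.8, 15.8]
tcp_rot: [-3.137, 0.001, 1.691]
contact_force: [-3.8, -3.0, 2.0]
opening: 0.001
grasp_force: 2.2
```

carry_out(
  series=[
    [0, 0, 0, 0, 0.012, 0, 1],
    [0, 0, 0, 0, 0.022, 0, 1],
    [0, 0, 0, 0, 0.022, 0, 1],
  ],
)

```text
clock: 12.48
eef_pos: [463.1, 126.5, 15.8]
tcp_rot: [-3.138, 0.001, 1.691]
contact_force: [-4.9, -2.6, 0.6]
opening: 0.002
grasp_force: 2.4
```

carry_out(
  series=[
    [0, 0, 0, 0, -0.05, 0, 1],
    [0, 0, 0, 0, -0.15, 0, 1],
    [0, 0, 0, 0.15, -0.22, 0, 1],
    [0, 0, 0, 0.35, -0.24, 0, 1],
    [0, 0, 0, 0.55, -0.24, 0, 1],
    [0, 0, 0, 0.64, -0.22, 0, 1],
    [0, 0, 0, 0.64, -0.22, 0, 1],
  ],
)

```text
clock: 13.35
eef_pos: [391.8, 280.7, 16.4]
tcp_rot: [3.141, -0.0, 1.693]
contact_force: [0.1, -0.8, 0.0]
opening: -0.002
grasp_force: 0.0
```

```bash
python3 - <<'E'
from h import *
s=look([515,217,.2]);yaw=DOCK[2]+np.pi/2
for o in(50,16): print(row(push(s,1,o,16),yaw))
im=cv2.cvtColor(r.grab_frame("top"),cv2.COLOR_RGB2BGR);im=cv2.resize(im[110:280,170:350],None,fx=3.4,fy=3.4,interpolation=cv2.INTER_CUBIC)
cv2.imwrite("pics/t2.png",im)
E
```

```text
scale [517.614 217.714   0.175] err 1052.729411764706 3448 rel [-32.155  -4.453   3.149]
13.55 [391.294 278.168  16.124] [-0.091 -0.142  1.621] 1.6899212308409008
[-0.     0.    -0.    -0.004  0.036  0.     1.   ]
[-0.     0.    -0.     0.003  0.171  0.     1.   ]
```

View pics/t2.png

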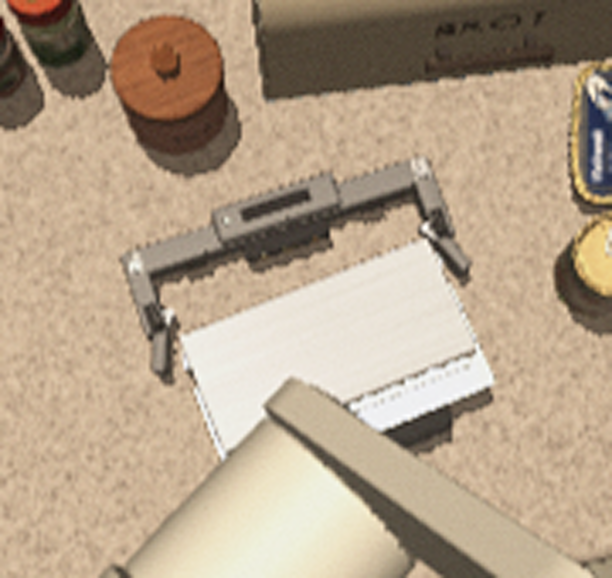

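carry_out(
  series=[
    [0, 0, 0, 0, 0.1, 0, 1],
    [0, 0, 0, 0, 0.15, 0, 1],
    [0, 0, 0, 0, 0.17, 0, 1],
    [0, 0, 0, 0, 0.18, 0, 1],
    [0, 0, 0, 0, 0.19, 0, 1],
    [0, 0, 0, 0, 0.2, 0, 1],
    [0, 0, 0, 0, 0.2, 0, 1],
  ],
)

```text
clock: 14.48
eef_pos: [439.6, 284.9, 15.9]
tcp_rot: [-3.139, 0.001, 1.691]
contact_force: [-4.2, 0.2, 2.3]
opening: 0.002
grasp_force: 2.4
```

carry_out(
  series=[
    [0, 0, 0, 0, 0.01, 0, 1],
    [0, 0, 0, 0, 0.02, 0, 1],
    [0, 0, 0, 0, 0.03, 0, 1],
    [0, 0, 0, 0, 0.03, 0, 1],
  ],
)

```text
clock: 14.98
eef_pos: [447.4, 286.0, 16.0]
tcp_rot: [-3.139, 0.001, 1.691]
contact_force: [-5.5, 0.9, 2.3]
opening: -0.001
grasp_force: 2.4
```

carry_out(
  series=[
    [0, 0, 0, 0, -0.05, 0, 1],
    [0, 0, 0, 0, -0.15, 0, 1],
    [0, 0, 0, -0.1, -0.22, 0, 1],
    [0, 0, 0, -0.3, -0.24, 0, 1],
    [0, 0, 0, -0.5, -0.22, 0, 1],
    [0, 0, 0, -0.62, -0.2, 0, 1],
    [0, 0, 0, -0.62, -0.2, 0, 1],
  ],
)

```text
clock: 15.85
eef_pos: [417.5, 125.0, 16.4]
tcp_rot: [3.141, 0.0, 1.688]
contact_force: [-0.1, 0.5, 0.4]
opening: 0.0
grasp_force: 0.0
```

```bash
python3 - <<'E'
from h import *
s=look([525,216,.12]);yaw=DOCK[2]+np.pi/2
for o in(50,16): print(row(push(s,-1,o,16),yaw))
E
```

```text
scale [527.055 215.252   0.125] err 1125.5254901960784 3357 rel [-23.078  -8.032   0.243]
16.05 [417.362 127.239  16.341] [-0.121 -0.749  0.555] 1.6916192760326139
[ 0.    -0.     0.    -0.025  0.059  0.001  1.   ]
[ 0.    -0.     0.    -0.025  0.195  0.001  1.   ]
```

carry_out(
  series=[
    [0, 0, 0, -0.015, 0.1, 0, 1],
    [0, 0, 0, -0.015, 0.17, 0, 1],
    [0, 0, 0, -0.015, 0.19, 0, 1],
    [0, 0, 0, -0.015, 0.2, 0, 1],
    [0, 0, 0, -0.015, 0.21, 0, 1],
    [0, 0, 0, -0.015, 0.22, 0, 1],
    [0, 0, 0, -0.015, 0.22, 0, 1],
  ],
)

```text
clock: 16.92
eef_pos: [470.2, 128.8, 15.8]
tcp_rot: [-3.138, 0.001, 1.691]
contact_force: [-4.7, -2.6, 2.1]
opening: -0.0
grasp_force: 2.4
```

carry_out(
  series=[
    [0, 0, 0, 0, 0.01, 0, 1],
    [0, 0, 0, 0, 0.02, 0, 1],
    [0, 0, 0, 0, 0.03, 0, 1],
    [0, 0, 0, 0, 0.03, 0, 1],
  ],
)

```text
clock: 17.42
eef_pos: [477.6, 129.7, 15.7]
tcp_rot: [-3.137, 0.001, 1.691]
contact_force: [-4.5, -2.8, 2.2]
opening: 0.002
grasp_force: 2.4
```

carry_out(
  series=[
    [0, 0, 0, 0, -0.05, 0, 1],
    [0, 0, 0, 0, -0.15, 0, 1],
    [0, 0, 0, 0.15, -0.22, 0, 1],
    [0, 0, 0, 0.35, -0.24, 0, 1],
    [0, 0, 0, 0.55, -0.24, 0, 1],
    [0, 0, 0, 0.64, -0.22, 0, 1],
    [0, 0, 0, 0.64, -0.22, 0, 1],
  ],
)

```text
clock: 18.3
eef_pos: [406.4, 283.6, 16.4]
tcp_rot: [3.141, -0.0, 1.693]
contact_force: [0.3, -1.3, 1.2]
opening: -0.0
grasp_force: 0.0
```

```bash
python3 - <<'E'
from h import *
s=look([534,217,.16]);yaw=DOCK[2]+np.pi/2
for o in(50,16): print(row(push(s,1,o,16),yaw))
E
```

```text
scale [533.371 217.884   0.169] err 1270.5019607843137 3171 rel [-16.491  -6.179   2.758]
18.5 [406.01  281.201  16.111] [-0.295  0.154 -0.458] 1.6898894617624773
[-0.     0.    -0.    -0.013  0.04   0.     1.   ]
[-0.     0.    -0.    -0.006  0.176  0.     1.   ]
```

carry_out(
  series=[
    [0, 0, 0, 0, 0.1, 0, 1],
    [0, 0, 0, 0, 0.15, 0, 1],
    [0, 0, 0, 0, 0.17, 0, 1],
    [0, 0, 0, 0, 0.18, 0, 1],
    [0, 0, 0, 0, 0.19, 0, 1],
    [0, 0, 0, 0, 0.2, 0, 1],
    [0, 0, 0, 0, 0.2, 0, 1],
  ],
)

```text
clock: 19.38
eef_pos: [454.0, 288.2, 16.0]
tcp_rot: [-3.138, 0.001, 1.691]
contact_force: [-5.9, 2.3, 3.4]
opening: -0.004
grasp_force: 2.8
```

carry_out(
  series=[
    [0, 0, 0, 0, 0.008, 0, 1],
    [0, 0, 0, 0, 0.016, 0, 1],
    [0, 0, 0, 0, 0.024, 0, 1],
    [0, 0, 0, 0, 0.024, 0, 1],
  ],
)

```text
clock: 19.88
eef_pos: [459.6, 289.0, 15.7]
tcp_rot: [-3.138, 0.001, 1.691]
contact_force: [-6.1, 3.6, -0.7]
opening: 0.003
grasp_force: 2.7
```

carry_out(
  series=[
    [0, 0, 0, 0, -0.05, 0, 1],
    [0, 0, 0, 0, -0.15, 0, 1],
    [0, 0, 0, -0.1, -0.22, 0, 1],
    [0, 0, 0, -0.3, -0.24, 0, 1],
    [0, 0, 0, -0.5, -0.22, 0, 1],
    [0, 0, 0, -0.63, -0.2, 0, 1],
    [0, 0, 0, -0.63, -0.2, 0, 1],
  ],
)

```text
clock: 20.75
eef_pos: [430.7, 125.2, 16.4]
tcp_rot: [-3.141, 0.0, 1.688]
contact_force: [0.5, 1.2, -0.4]
opening: -0.002
grasp_force: 0.0
```

```bash
python3 - <<'E'
from h import *
s=look([538,217,.12]);yaw=DOCK[2]+np.pi/2
for o in(50,16): print(row(push(s,-1,o,16),yaw))
im=cv2.cvtColor(r.grab_frame("top"),cv2.COLOR_RGB2BGR);im=cv2.resize(im[130:250,190:340],None,fx=5,fy=5,interpolation=cv2.INTER_CUBIC)
cv2.imwrite("pics/t3.png",im)
E
```

```text
scale [537.914 220.089   0.13 ] err 249.2078431372549 4215 rel [-11.716  -4.536   0.571]
20.95 [430.759 127.644  16.322] [0.795 0.064 0.197] 1.6916601273613376
[ 0.    -0.     0.    -0.009  0.053  0.001  1.   ]
[ 0.    -0.     0.    -0.007  0.189  0.001  1.   ]
```

View pics/t3.png

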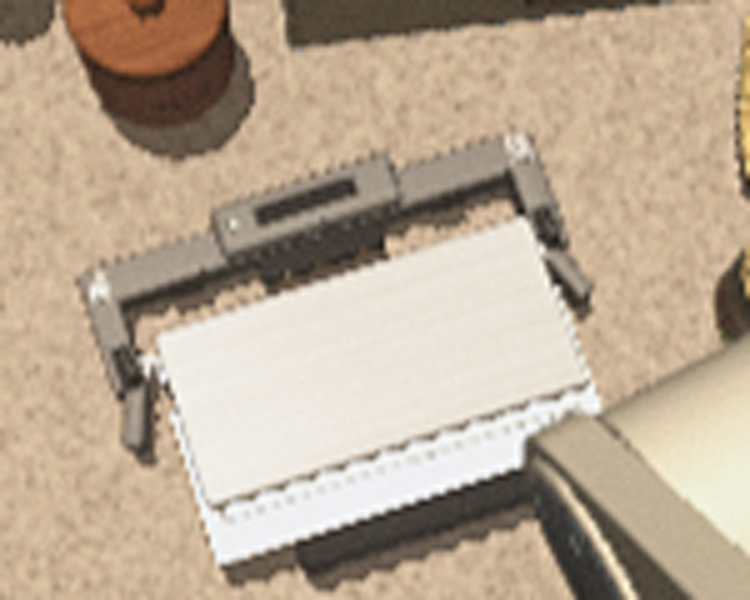

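carry_out(
  series=[
    [0, 0, 0, -0.005, 0.1, 0, 1],
    [0, 0, 0, -0.005, 0.16, 0, 1],
    [0, 0, 0, -0.005, 0.18, 0, 1],
    [0, 0, 0, -0.005, 0.19, 0, 1],
    [0, 0, 0, -0.005, 0.2, 0, 1],
    [0, 0, 0, -0.005, 0.208, 0, 1],
    [0, 0, 0, -0.005, 0.208, 0, 1],
  ],
)

```text
clock: 21.88
eef_pos: [480.0, 131.4, 15.8]
tcp_rot: [-3.136, 0.001, 1.691]
contact_force: [-7.8, -0.8, 4.3]
opening: 0.0
grasp_force: 3.5
```

carry_out(
  series=[
    [0, 0, 0, 0, 0.006, 0, 1],
    [0, 0, 0, 0, 0.012, 0, 1],
    [0, 0, 0, 0, 0.018, 0, 1],
    [0, 0, 0, 0, 0.018, 0, 1],
  ],
)

```text
clock: 22.38
eef_pos: [484.3, 131.6, 15.8]
tcp_rot: [-3.136, 0.001, 1.691]
contact_force: [-7.3, -3.1, 5.0]
opening: 0.003
grasp_force: 3.5
```

carry_out(
  series=[
    [0, 0, 0, 0, -0.05, 0, 1],
    [0, 0, 0, 0, -0.15, 0, 1],
    [0, 0, 0, 0.15, -0.22, 0, 1],
    [0, 0, 0, 0.35, -0.24, 0, 1],
    [0, 0, 0, 0.55, -0.24, 0, 1],
    [0, 0, 0, 0.64, -0.22, 0, 1],
    [0, 0, 0, 0.64, -0.22, 0, 1],
  ],
)

```text
clock: 23.25
eef_pos: [413.8, 285.8, 16.4]
tcp_rot: [3.141, -0.0, 1.693]
contact_force: [-0.0, 0.4, -0.6]
opening: -0.001
grasp_force: 0.0
```

```bash
python3 - <<'E'
from h import *
s=look([541,220,.14])
x=r.sense()["eef_pos"];print("f",x@[.9927,.1202,0],"lat",x@[-.1202,.9927,0], "home lat",DOCK[:2]@[-.1202,.9927]+80)
E
```

```text
scale [541.517 220.72    0.146] err 1678.180392156863 3595 rel [-8.064 -4.343  1.481]
23.45 [413.352 283.328  16.091] [ 0.124 -0.475 -0.201] 1.6898511150923412
f 444.39062485667847 lat 231.57452031936126 home lat 238.3604
```

carry_out(
  series=[
    [0, 0, 0, 0.01, 0.1, 0, 1],
    [0, 0, 0, 0.01, 0.16, 0, 1],
    [0, 0, 0, 0.01, 0.18, 0, 1],
    [0, 0, 0, 0.01, 0.188, 0, 1],
    [0, 0, 0, 0.01, 0.196, 0, 1],
    [0, 0, 0, 0.01, 0.204, 0, 1],
    [0, 0, 0, 0.01, 0.21, 0, 1],
    [0, 0, 0, 0.01, 0.21, 0, 1],
  ],
)

```text
clock: 24.45
eef_pos: [463.2, 293.2, 16.0]
tcp_rot: [-3.138, 0.001, 1.691]
contact_force: [-6.6, 2.1, 4.2]
opening: -0.004
grasp_force: 3.2
```

carry_out(
  series=[
    [0, 0, 0, 0, 0.005, 0, 1],
    [0, 0, 0, 0, 0.01, 0, 1],
    [0, 0, 0, 0, 0.015, 0, 1],
    [0, 0, 0, 0, 0.015, 0, 1],
  ],
)

```text
clock: 24.95
eef_pos: [466.1, 293.9, 15.9]
tcp_rot: [-3.137, 0.0, 1.691]
contact_force: [-10.1, 4.1, 5.2]
opening: 0.001
grasp_force: 5.0
```

carry_out(
  series=[
    [0, 0, 0, 0, -0.05, 0, 1],
    [0, 0, 0, 0, -0.15, 0, 1],
    [0, 0, 0, -0.1, -0.22, 0, 1],
    [0, 0, 0, -0.3, -0.24, 0, 1],
    [0, 0, 0, -0.5, -0.22, 0, 1],
    [0, 0, 0, -0.64, -0.2, 0, 1],
    [0, 0, 0, -0.64, -0.2, 0, 1],
  ],
)

```text
clock: 25.82
eef_pos: [438.4, 127.3, 16.4]
tcp_rot: [-3.142, 0.0, 1.688]
contact_force: [-0.1, -0.6, -0.4]
opening: 0.0
grasp_force: 0.0
```

```bash
python3 - <<'E'
from h import *
s=look([545,220,.12])
x=r.sense()["eef_pos"];print("f",x@[.9927,.1202,0],"lat",x@[-.1202,.9927,0])
E
```

```text
scale [545.099 221.769   0.126] err 1206.3058823529411 3235 rel [-4.381 -3.731  0.294]
26.025 [438.378 129.768  16.312] [-0.011  0.313  0.038] 1.6916453337363486
f 450.7758971485738 lat 76.12782273018047
```

carry_out(
  series=[
    [0, 0, 0, 0, 0.1, 0, 1],
    [0, 0, 0, 0, 0.16, 0, 1],
    [0, 0, 0, 0, 0.175, 0, 1],
    [0, 0, 0, 0, 0.183, 0, 1],
    [0, 0, 0, 0, 0.188, 0, 1],
    [0, 0, 0, 0, 0.193, 0, 1],
    [0, 0, 0, 0, 0.198, 0, 1],
    [0, 0, 0, 0, 0.198, 0, 1],
  ],
)

```text
clock: 27.02
eef_pos: [485.0, 134.6, 16.0]
tcp_rot: [-3.137, 0.0, 1.691]
contact_force: [-8.6, 1.3, 6.6]
opening: -0.001
grasp_force: 4.2
```

carry_out(
  series=[
    [0, 0, 0, 0, 0.004, 0, 1],
    [0, 0, 0, 0, 0.008, 0, 1],
    [0, 0, 0, 0, 0.008, 0, 1],
  ],
)

```text
clock: 27.4
eef_pos: [486.4, 134.5, 15.9]
tcp_rot: [-3.135, 0.001, 1.691]
contact_force: [-8.8, -1.5, 8.0]
opening: -0.0
grasp_force: 5.0
```

carry_out(
  series=[
    [0, 0, 0, 0, 0.004, 0, 1],
    [0, 0, 0, 0, 0.008, 0, 1],
    [0, 0, 0, 0, 0.008, 0, 1],
  ],
)

```text
clock: 27.78
eef_pos: [488.3, 134.5, 15.8]
tcp_rot: [-3.135, 0.001, 1.691]
contact_force: [-9.8, -2.5, 7.7]
opening: -0.001
grasp_force: 5.1
```

carry_out(
  series=[
    [0, 0, 0, 0, 0.004, 0, 1],
    [0, 0, 0, 0, 0.004, 0, 1],
  ],
)

```text
clock: 28.02
eef_pos: [490.3, 134.8, 15.8]
tcp_rot: [-3.137, 0.001, 1.691]
contact_force: [-5.8, -3.2, 2.1]
opening: -0.001
grasp_force: 2.9
```

carry_out(
  series=[
    [0, 0, 0, 0, 0.003, 0, 1],
    [0, 0, 0, 0, 0.003, 0, 1],
  ],
)

```text
clock: 28.28
eef_pos: [491.0, 134.9, 15.8]
tcp_rot: [-3.137, 0.001, 1.691]
contact_force: [-5.8, -2.6, 2.4]
opening: 0.001
grasp_force: 3.2
```

```bash
python3 - <<'E'
from h import *
s=look([548,222,.15])
x=r.sense()["eef_pos"];print("f",x@[.9927,.1202,0],"lat",x@[-.1202,.9927,0])
E
```

```text
scale [547.477 224.198   0.158] err 875.8313725490195 3576 rel [-1.729 -1.606  2.154]
28.475 [490.973 134.899  15.773] [-5.971 -3.853  2.148] 1.690934530094288
f 503.60334288028224 lat 74.89912534180269
```

carry_out(
  series=[
    [0, 0, 0, 0, -0.05, 0, 1],
    [0, 0, 0, 0, -0.15, 0, 1],
    [0, 0, 0, 0.15, -0.22, 0, 1],
    [0, 0, 0, 0.35, -0.24, 0, 1],
    [0, 0, 0, 0.55, -0.24, 0, 1],
    [0, 0, 0, 0.64, -0.22, 0, 1],
    [0, 0, 0, 0.64, -0.22, 0, 1],
  ],
)

```text
clock: 29.35
eef_pos: [420.0, 289.1, 16.4]
tcp_rot: [3.141, -0.0, 1.693]
contact_force: [0.4, -0.8, 0.9]
opening: 0.001
grasp_force: 0.0
```

```bash
python3 - <<'E'
from h import *
s=look([547,223,.15])
x=r.sense()["eef_pos"];print("f",x@[.9927,.1202,0],"lat",x@[-.1202,.9927,0])
E
```

```text
scale [548.113 222.711   0.152] err 1362.1921568627452 3071 rel [-1.276 -3.159  1.826]
29.55 [419.537 286.588  16.108] [-0.029  0.292  0.053] 1.689896309179602
f 450.92200399580554 lat 234.06749239993138
```

carry_out(
  series=[
    [0, 0, 0, 0, 0.1, 0, 1],
    [0, 0, 0, 0, 0.155, 0, 1],
    [0, 0, 0, 0, 0.17, 0, 1],
    [0, 0, 0, 0, 0.178, 0, 1],
    [0, 0, 0, 0, 0.186, 0, 1],
    [0, 0, 0, 0, 0.191, 0, 1],
    [0, 0, 0, 0, 0.196, 0, 1],
    [0, 0, 0, 0, 0.196, 0, 1],
  ],
)

```text
clock: 30.55
eef_pos: [466.5, 293.6, 16.1]
tcp_rot: [-3.138, 0.001, 1.691]
contact_force: [-7.1, -0.1, 6.0]
opening: 0.003
grasp_force: 3.6
```

carry_out(
  series=[
    [0, 0, 0, 0, 0.004, 0, 1],
    [0, 0, 0, 0, 0.008, 0, 1],
    [0, 0, 0, 0, 0.008, 0, 1],
  ],
)

```text
clock: 30.92
eef_pos: [468.4, 293.9, 16.2]
tcp_rot: [-3.138, 0.001, 1.691]
contact_force: [-8.0, 1.4, 5.6]
opening: -0.001
grasp_force: 3.7
```

carry_out(
  series=[
    [0, 0, 0, 0, 0.004, 0, 1],
    [0, 0, 0, 0, 0.008, 0, 1],
    [0, 0, 0, 0, 0.008, 0, 1],
  ],
)

```text
clock: 31.3
eef_pos: [470.5, 294.4, 16.1]
tcp_rot: [-3.138, 0.0, 1.691]
contact_force: [-7.7, 2.6, 4.6]
opening: 0.004
grasp_force: 3.7
```

carry_out(
  series=[
    [0, 0, 0, 0, 0.004, 0, 1],
    [0, 0, 0, 0, 0.004, 0, 1],
  ],
)

```text
clock: 31.55
eef_pos: [471.0, 294.5, 16.1]
tcp_rot: [-3.138, 0.0, 1.691]
contact_force: [-9.4, 3.3, 6.5]
opening: -0.001
grasp_force: 4.6
```

carry_out(
  series=[
    [0, 0, 0, 0, 0.003, 0, 1],
    [0, 0, 0, 0, 0.003, 0, 1],
  ],
)

```text
clock: 31.8
eef_pos: [471.5, 294.6, 16.1]
tcp_rot: [-3.137, 0.0, 1.691]
contact_force: [-9.2, 4.6, 6.5]
opening: 0.001
grasp_force: 5.2
```

carry_out(
  series=[
    [0, 0, 0, 0, 0.003, 0, 1],
    [0, 0, 0, 0, 0.003, 0, 1],
  ],
)

```text
clock: 32.05
eef_pos: [472.1, 294.7, 16.1]
tcp_rot: [-3.137, 0.0, 1.691]
contact_force: [-11.2, 3.9, 7.2]
opening: 0.002
grasp_force: 5.4
```

carry_out(
  series=[
    [0, 0, 0, 0, 0.003, 0, 1],
    [0, 0, 0, 0, 0.003, 0, 1],
  ],
)

```text
clock: 32.3
eef_pos: [472.8, 294.8, 16.1]
tcp_rot: [-3.137, 0.0, 1.691]
contact_force: [-12.0, 4.1, 6.1]
opening: 0.001
grasp_force: 5.6
```

```bash
python3 - <<'E'
from h import *
s=look([549,223,.12])
im=cv2.cvtColor(r.grab_frame("top"),cv2.COLOR_RGB2BGR);im=cv2.resize(im[130:250,190:340],None,fx=5,fy=5,interpolation=cv2.INTER_CUBIC)
cv2.imwrite("pics/t4.png",im)
E
```

```text
scale [608.21  129.187   0.177] err 3503.972549019608 796 rel [  47.143 -103.228    3.242]
32.5 [472.748 294.725  16.086] [-12.15    4.765   6.851] 1.6909011570307426
```

View pics/t4.png

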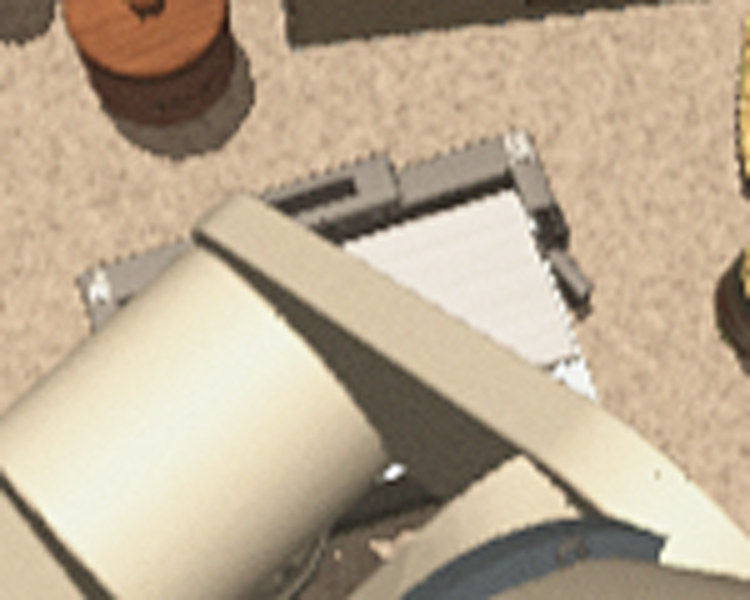

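carry_out(
  series=[
    [0, 0, 0, 0, 0.002, 0, 1],
    [0, 0, 0, 0, 0.002, 0, 1],
  ],
)

```text
clock: 32.8
eef_pos: [472.9, 294.7, 16.1]
tcp_rot: [-3.136, 0.001, 1.691]
contact_force: [-13.3, 4.0, 8.2]
opening: 0.001
grasp_force: 6.4
```

carry_out(
  series=[
    [0, 0, 0, 0, 0.002, 0, 1],
    [0, 0, 0, 0, 0.002, 0, 1],
  ],
)

```text
clock: 33.05
eef_pos: [473.0, 294.7, 16.0]
tcp_rot: [-3.135, 0.001, 1.691]
contact_force: [-15.4, 5.5, 10.2]
opening: -0.001
grasp_force: 7.2
```

carry_out(
  series=[
    [0, 0, 0, 0, -0.02, 0, 1],
    [0, 0, 0, 0, -0.15, 0, 1],
    [0, 0, 0, 0, -0.3, -0.1, 1],
    [0, 0, 0, 0, -0.4, -0.4, 1],
    [0, 0, 0, 0.2, -0.4, -0.6, 1],
    [0, 0, 0, 0.4, -0.4, -0.6, 1],
    [0, 0, 0, 0.6, -0.4, -0.6, 1],
    [0, 0, 0, 0.6, -0.4, -0.6, 1],
  ],
)

```text
clock: 34.05
eef_pos: [359.2, 435.3, 166.9]
tcp_rot: [3.139, -0.002, 1.694]
contact_force: [0.4, -0.6, 0.0]
opening: 0.003
grasp_force: 0.0
```

```bash
python3 - <<'E'
from h import *
s=look([549,223,.12])
im=cv2.cvtColor(r.grab_frame("top"),cv2.COLOR_RGB2BGR);im=cv2.resize(im[140:240,200:320],None,fx=6,fy=6,interpolation=cv2.INTER_CUBIC)
cv2.imwrite("pics/t5.png",im)
E
```

```text
scale [551.304 221.996   0.118] err 101.94117647058823 4424 rel [ 1.806 -4.252 -0.132]
34.25 [359.194 430.616 165.851] [-0.844  0.376  0.83 ] 1.6906049096254594
```

View pics/t5.png

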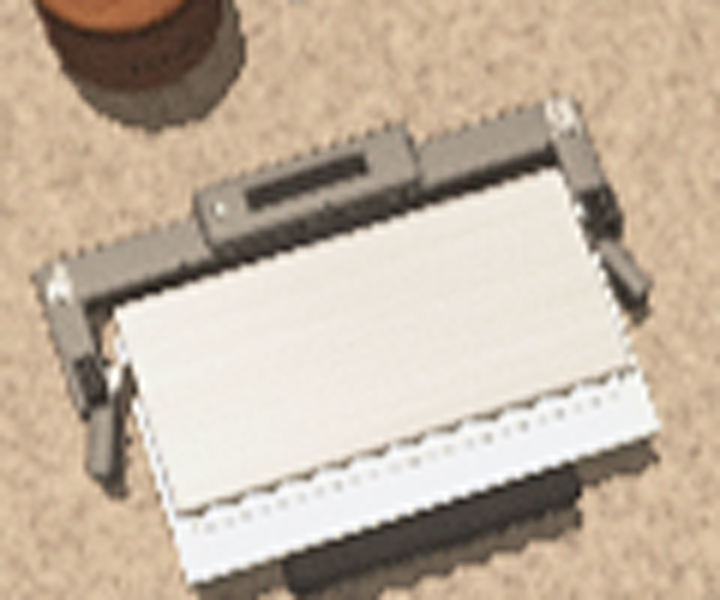

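```bash
python3 - <<'E'
from h import *
s=np.array([551.3,222,.118]);yaw=DOCK[2]+np.pi/2
for o,z in((50,100),(50,16),(18,16)): print(row(push(s,-1,o,z),yaw))
E
```

```text
[-0.     0.    -0.    -1.239  0.243  0.265  1.   ]
[-0.     0.    -0.    -1.239  0.243  0.601  1.   ]
[-0.     0.    -0.    -1.239  0.371  0.601  1.   ]
```

carry_out(
  series=[
    [0, 0, 0, -0.2, 0, 0, 1],
    [0, 0, 0, -0.4, 0.05, 0, 1],
    [0, 0, 0, -0.6, 0.1, 0, 1],
    [0, 0, 0, -0.8, 0.15, 0, 1],
    [0, 0, 0, -1, 0.2, 0.1, 1],
    [0, 0, 0, -1, 0.2, 0.2, 1],
    [0, 0, 0, -1, 0.2, 0.2, 1],
  ],
)

```text
clock: 35.17
eef_pos: [437.7, 187.7, 115.1]
tcp_rot: [-3.138, 0.001, 1.688]
contact_force: [-0.2, -0.3, 0.2]
opening: -0.0
grasp_force: 0.0
```

```bash
python3 - <<'E'
from h import *
s=np.array([551.3,222,.118]);yaw=DOCK[2]+np.pi/2
for o,z in((50,16),(18,16)): print(row(push(s,-1,o,z),yaw))
E
```

```text
[-0.001  0.    -0.001 -0.237  0.049  0.396  1.   ]
[-0.001  0.    -0.001 -0.237  0.177  0.396  1.   ]
```

carry_out(
  series=[
    [0, 0, 0, -0.12, 0.03, 0.1, 1],
    [0, 0, 0, -0.235, 0.04, 0.25, 1],
    [0, 0, 0, -0.235, 0.05, 0.396, 1],
    [0, 0, 0, -0.235, 0.1, 0.396, 1],
    [0, 0, 0, -0.235, 0.15, 0.396, 1],
    [0, 0, 0, -0.235, 0.17, 0.396, 1],
    [0, 0, 0, -0.235, 0.177, 0.396, 1],
    [0, 0, 0, -0.235, 0.177, 0.396, 1],
  ],
)

```text
clock: 36.17
eef_pos: [490.0, 136.8, 17.8]
tcp_rot: [3.141, -0.0, 1.691]
contact_force: [0.7, -0.1, 0.5]
opening: 0.0
grasp_force: 0.0
```

carry_out(
  series=[
    [0, 0, 0, 0, 0.004, 0, 1],
    [0, 0, 0, 0, 0.008, 0, 1],
    [0, 0, 0, 0, 0.008, 0, 1],
  ],
)

```text
clock: 36.55
eef_pos: [491.6, 136.8, 17.2]
tcp_rot: [-3.141, 0.0, 1.691]
contact_force: [-1.0, 0.3, 1.1]
opening: 0.005
grasp_force: 0.6
```

carry_out(
  series=[
    [0, 0, 0, 0, 0.004, 0, 1],
    [0, 0, 0, 0, 0.008, 0, 1],
    [0, 0, 0, 0, 0.008, 0, 1],
  ],
)

```text
clock: 36.92
eef_pos: [491.7, 136.7, 17.0]
tcp_rot: [-3.137, 0.0, 1.691]
contact_force: [-8.2, 0.5, 6.2]
opening: -0.001
grasp_force: 4.0
```

carry_out(
  series=[
    [0, 0, 0, 0, 0.004, 0, 1],
    [0, 0, 0, 0, 0.004, 0, 1],
  ],
)

```text
clock: 37.17
eef_pos: [492.2, 136.6, 16.9]
tcp_rot: [-3.136, 0.001, 1.691]
contact_force: [-8.9, -1.0, 8.0]
opening: 0.0
grasp_force: 4.7
```

carry_out(
  series=[
    [0, 0, 0, 0, 0.003, 0, 1],
    [0, 0, 0, 0, 0.003, 0, 1],
  ],
)

```text
clock: 37.42
eef_pos: [492.7, 136.6, 16.9]
tcp_rot: [-3.136, 0.001, 1.691]
contact_force: [-9.5, -2.3, 8.8]
opening: 0.003
grasp_force: 5.1
```

carry_out(
  series=[
    [0, 0, 0, 0, 0.003, 0, 1],
    [0, 0, 0, 0, 0.003, 0, 1],
  ],
)

```text
clock: 37.67
eef_pos: [493.2, 136.5, 16.8]
tcp_rot: [-3.135, 0.001, 1.691]
contact_force: [-10.2, -2.7, 9.3]
opening: -0.004
grasp_force: 5.4
```

carry_out(
  series=[
    [0, 0, 0, 0, 0.003, 0, 1],
    [0, 0, 0, 0, 0.003, 0, 1],
  ],
)

```text
clock: 37.92
eef_pos: [493.5, 136.5, 16.8]
tcp_rot: [-3.135, 0.001, 1.691]
contact_force: [-11.0, -2.6, 10.1]
opening: -0.001
grasp_force: 6.1
```

carry_out(
  series=[
    [0, 0, 0, 0, 0.002, 0, 1],
    [0, 0, 0, 0, 0.002, 0, 1],
  ],
)

```text
clock: 38.17
eef_pos: [493.7, 136.5, 16.7]
tcp_rot: [-3.134, 0.001, 1.691]
contact_force: [-11.7, -2.9, 11.4]
opening: -0.003
grasp_force: 6.5
```

carry_out(
  series=[
    [0, 0, 0, 0, 0, -0.006, 1],
    [0, 0, 0, 0, 0, -0.01, 1],
    [0, 0, 0, 0, 0, -0.01, 1],
  ],
)

```text
clock: 38.55
eef_pos: [494.8, 136.7, 18.7]
tcp_rot: [-3.136, 0.001, 1.691]
contact_force: [-5.7, 0.1, -3.7]
opening: -0.001
grasp_force: 2.9
```

carry_out(
  series=[
    [0, 0, 0, 0, 0.003, 0, 1],
    [0, 0, 0, 0, 0.003, 0, 1],
  ],
)

```text
clock: 38.8
eef_pos: [495.3, 136.7, 18.6]
tcp_rot: [-3.136, 0.001, 1.691]
contact_force: [-6.2, -1.7, -2.6]
opening: -0.001
grasp_force: 3.2
```

carry_out(
  series=[
    [0, 0, 0, 0, 0.004, 0, 1],
    [0, 0, 0, 0, 0.004, 0, 1],
  ],
)

```text
clock: 39.05
eef_pos: [496.0, 136.7, 18.6]
tcp_rot: [-3.135, 0.001, 1.691]
contact_force: [-6.4, -3.5, -2.0]
opening: 0.0
grasp_force: 3.8
```

carry_out(
  series=[
    [0, 0, 0, 0, 0.004, 0, 1],
    [0, 0, 0, 0, 0.004, 0, 1],
  ],
)

```text
clock: 39.3
eef_pos: [496.7, 136.7, 18.6]
tcp_rot: [-3.134, 0.001, 1.691]
contact_force: [-8.2, -3.8, -1.0]
opening: -0.001
grasp_force: 4.3
```

carry_out(
  series=[
    [0, 0, 0, 0, 0.003, 0, 1],
    [0, 0, 0, 0, 0.003, 0, 1],
  ],
)

```text
clock: 39.55
eef_pos: [497.1, 136.7, 18.5]
tcp_rot: [-3.134, 0.001, 1.691]
contact_force: [-9.1, -3.1, 0.8]
opening: 0.001
grasp_force: 4.8
```

carry_out(
  series=[
    [0, 0, 0, 0, 0.003, 0, 1],
    [0, 0, 0, 0, 0.003, 0, 1],
  ],
)

```text
clock: 39.8
eef_pos: [498.0, 136.7, 18.6]
tcp_rot: [-3.134, 0.002, 1.691]
contact_force: [-8.6, -5.1, 0.9]
opening: 0.002
grasp_force: 4.5
```

carry_out(
  series=[
    [0, 0, 0, 0, 0.003, -0.002, 1],
    [0, 0, 0, 0, 0.003, -0.002, 1],
  ],
)

```text
clock: 40.05
eef_pos: [498.7, 136.6, 18.9]
tcp_rot: [-3.134, 0.002, 1.691]
contact_force: [-7.5, -5.7, -2.9]
opening: -0.005
grasp_force: 4.0
```

```bash
python3 - <<'E'
from h import *
s=look([554,224,.15])
E
```

```text
scale [555.416 224.498   0.163] err 969.721568627451 3454 rel [ 6.189 -2.262  2.43 ]
40.25 [498.727 136.629  18.802] [-7.236 -6.154 -2.77 ] 1.6912903331350129
```

carry_out(
  series=[
    [0, 0, 0, 0, -0.05, 0, 1],
    [0, 0, 0, 0, -0.15, 0, 1],
    [0, 0, 0, 0.15, -0.22, 0, 1],
    [0, 0, 0, 0.35, -0.24, 0, 1],
    [0, 0, 0, 0.55, -0.24, 0, 1],
    [0, 0, 0, 0.64, -0.22, 0, 1],
    [0, 0, 0, 0.64, -0.22, 0, 1],
  ],
)

```text
clock: 41.12
eef_pos: [429.3, 291.7, 20.5]
tcp_rot: [3.14, -0.001, 1.693]
contact_force: [-0.6, -0.4, -0.2]
opening: -0.003
grasp_force: 0.0
```

```bash
python3 - <<'E'
from h import *
s=look([554,224,.15])
x=r.sense()["eef_pos"];print("f",x@[.9927,.1202,0],"lat",x@[-.1202,.9927,0])
im=cv2.cvtColor(r.grab_frame("side"),cv2.COLOR_RGB2BGR);im=cv2.resize(im[160:235,210:350],None,fx=5.5,fy=5.5,interpolation=cv2.INTER_CUBIC)
cv2.imwrite("pics/s6.png",im)
E
```

```text
scale [557.216 222.77    0.159] err 1554.149019607843 2869 rel [ 7.768 -4.195  2.211]
41.325 [428.68  288.983  20.117] [ 0.483  0.138 -0.136] 1.689859058378016
f 460.2861543451714 lat 235.34601478695006
```

View pics/s6.png

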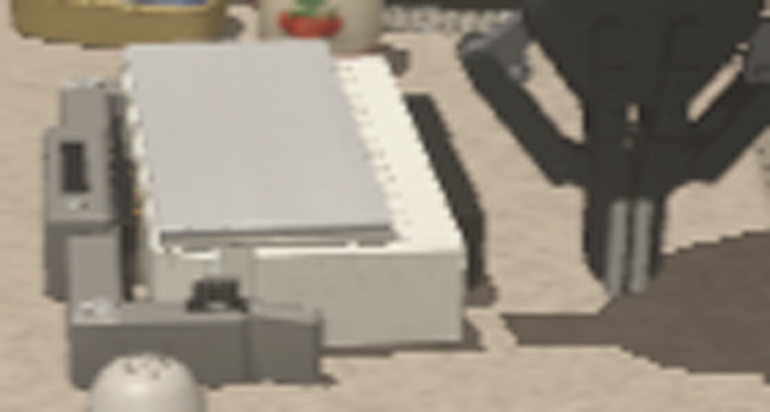

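carry_out(
  series=[
    [0, 0, 0, 0, 0.1, 0.008, 1],
    [0, 0, 0, 0, 0.155, 0.008, 1],
    [0, 0, 0, 0, 0.17, 0.008, 1],
    [0, 0, 0, 0, 0.178, 0.008, 1],
    [0, 0, 0, 0, 0.186, 0.006, 1],
    [0, 0, 0, 0, 0.191, 0.004, 1],
    [0, 0, 0, 0, 0.196, 0.002, 1],
    [0, 0, 0, 0, 0.196, 0.002, 1],
  ],
)

```text
clock: 42.38
eef_pos: [475.2, 295.6, 19.0]
tcp_rot: [-3.138, 0.001, 1.691]
contact_force: [-5.1, 0.1, -3.2]
opening: -0.001
grasp_force: 2.4
```

carry_out(
  series=[
    [0, 0, 0, 0, 0.004, -0.002, 1],
    [0, 0, 0, 0, 0.008, -0.003, 1],
    [0, 0, 0, 0, 0.008, -0.003, 1],
  ],
)

```text
clock: 42.75
eef_pos: [477.2, 295.9, 19.7]
tcp_rot: [-3.138, 0.001, 1.691]
contact_force: [-5.3, 1.1, -3.9]
opening: 0.0
grasp_force: 2.6
```

carry_out(
  series=[
    [0, 0, 0, 0, 0.004, 0, 1],
    [0, 0, 0, 0, 0.008, 0, 1],
    [0, 0, 0, 0, 0.008, 0, 1],
  ],
)

```text
clock: 43.12
eef_pos: [478.4, 296.2, 19.7]
tcp_rot: [-3.136, 0.001, 1.691]
contact_force: [-9.0, 2.9, -0.9]
opening: -0.0
grasp_force: 4.2
```

carry_out(
  series=[
    [0, 0, 0, 0, 0.004, 0, 1],
    [0, 0, 0, 0, 0.004, 0, 1],
  ],
)

```text
clock: 43.38
eef_pos: [479.1, 296.3, 19.7]
tcp_rot: [-3.136, 0.001, 1.691]
contact_force: [-10.7, 3.2, -0.0]
opening: -0.001
grasp_force: 4.9
```

carry_out(
  series=[
    [0, 0, 0, 0, 0.003, 0, 1],
    [0, 0, 0, 0, 0.003, 0, 1],
  ],
)

```text
clock: 43.62
eef_pos: [479.4, 296.4, 19.7]
tcp_rot: [-3.135, 0.001, 1.691]
contact_force: [-11.6, 3.3, 1.0]
opening: -0.004
grasp_force: 5.8
```

carry_out(
  series=[
    [0, 0, 0, 0, 0.003, 0, 1],
    [0, 0, 0, 0, 0.003, 0, 1],
  ],
)

```text
clock: 43.88
eef_pos: [479.4, 296.4, 19.6]
tcp_rot: [-3.134, 0.001, 1.691]
contact_force: [-14.6, 5.6, 2.5]
opening: -0.001
grasp_force: 7.2
```

carry_out(
  series=[
    [0, 0, 0, 0, 0.003, -0.001, 1],
    [0, 0, 0, 0, 0.003, -0.001, 1],
  ],
)

```text
clock: 44.12
eef_pos: [479.5, 296.4, 19.7]
tcp_rot: [-3.133, 0.002, 1.691]
contact_force: [-16.7, 4.5, 2.5]
opening: -0.003
grasp_force: 8.2
```

carry_out(
  series=[
    [0, 0, 0, 0, -0.02, 0, 1],
    [0, 0, 0, 0, -0.15, 0, 1],
    [0, 0, 0, -0.1, -0.22, 0, 1],
    [0, 0, 0, -0.3, -0.24, 0, 1],
    [0, 0, 0, -0.5, -0.22, 0, 1],
    [0, 0, 0, -0.64, -0.2, 0, 1],
    [0, 0, 0, -0.64, -0.2, 0, 1],
  ],
)

```text
clock: 45.0
eef_pos: [455.0, 130.5, 21.1]
tcp_rot: [3.14, 0.0, 1.688]
contact_force: [0.5, 0.2, -0.3]
opening: 0.004
grasp_force: 0.0
```

```bash
python3 - <<'E'
from h import *
s=look([558,223,.12])
x=r.sense()["eef_pos"];print("f",x@[.9927,.1202,0],"lat",x@[-.1202,.9927,0])
im=cv2.cvtColor(r.grab_frame("side"),cv2.COLOR_RGB2BGR);a=cv2.resize(im[160:235,210:320],None,fx=5.5,fy=5.5,interpolation=cv2.INTER_CUBIC)[:, :600]
r_=cv2.cvtColor(r.grab_frame("top"),cv2.COLOR_RGB2BGR);b=r_[140:200,200:320];b=cv2.resize(b,(370,185),interpolation=cv2.INTER_CUBIC)
b=cv2.resize(r_[143:186,285:318],None,fx=4,fy=4,interpolation=cv2.INTER_CUBIC)
c=cv2.resize(r_[175:225,200:235],None,fx=4,fy=4,interpolation=cv2.INTER_CUBIC)
o=np.zeros((600,800,3),np.uint8);o[:a.shape[0],:a.shape[1]]=a;o[415:415+b.shape[0],200:200+b.shape[1]]=b[:185];o[415:415+min(185,c.shape[0]),:c.shape[1]]=c[:185]
cv2.imwrite("pics/s7.png",o)
E
```

```text
scale [557.828 223.725   0.124] err 415.1882352941176 4014 rel [ 8.49  -3.32   0.228]
45.2 [454.265 132.972  20.908] [0.274 0.517 0.094] 1.6915930298569242
f 466.931930387011 lat 77.39871992267064
```

View pics/s7.png

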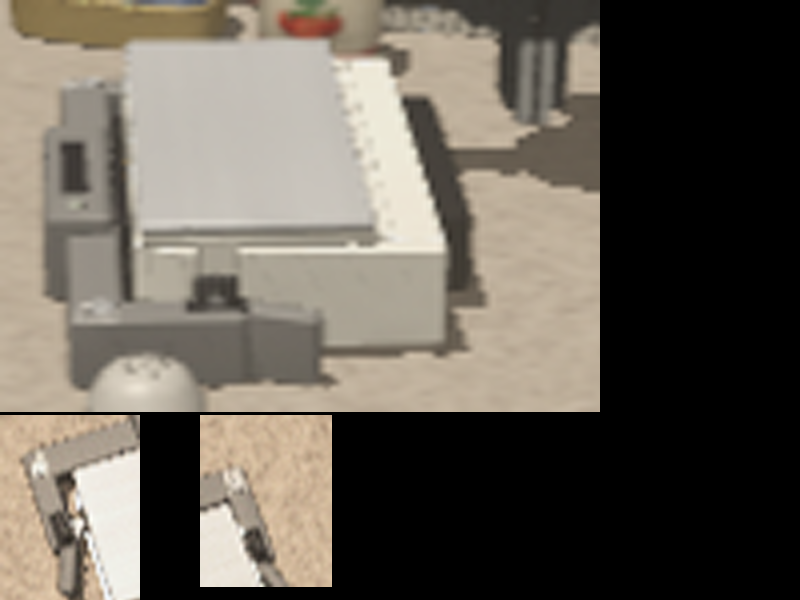

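carry_out(
  series=[
    [0, 0, 0, -0.005, 0.1, 0.006, 1],
    [0, 0, 0, -0.005, 0.15, 0.006, 1],
    [0, 0, 0, -0.005, 0.165, 0.006, 1],
    [0, 0, 0, -0.005, 0.173, 0.006, 1],
    [0, 0, 0, -0.005, 0.178, 0.004, 1],
    [0, 0, 0, -0.005, 0.183, 0.002, 1],
    [0, 0, 0, -0.005, 0.186, 0.002, 1],
    [0, 0, 0, -0.005, 0.186, 0.002, 1],
  ],
)

```text
clock: 46.3
eef_pos: [498.6, 136.1, 20.0]
tcp_rot: [-3.138, 0.0, 1.691]
contact_force: [-5.1, -0.8, 2.5]
opening: 0.001
grasp_force: 3.0
```

carry_out(
  series=[
    [0, 0, 0, 0, 0.004, -0.001, 1],
    [0, 0, 0, 0, 0.004, -0.001, 1],
  ],
)

```text
clock: 46.55
eef_pos: [499.0, 136.0, 20.0]
tcp_rot: [-3.137, 0.001, 1.691]
contact_force: [-6.4, -2.2, 1.4]
opening: -0.001
grasp_force: 3.5
```

carry_out(
  series=[
    [0, 0, 0, 0, 0.004, -0.001, 1],
    [0, 0, 0, 0, 0.004, -0.001, 1],
  ],
)

```text
clock: 46.8
eef_pos: [499.4, 135.9, 20.0]
tcp_rot: [-3.136, 0.001, 1.691]
contact_force: [-9.0, -2.9, 1.7]
opening: 0.001
grasp_force: 4.2
```

carry_out(
  series=[
    [0, 0, 0, 0, 0.004, -0.001, 1],
    [0, 0, 0, 0, 0.004, -0.001, 1],
  ],
)

```text
clock: 47.05
eef_pos: [499.7, 135.8, 20.1]
tcp_rot: [-3.134, 0.001, 1.691]
contact_force: [-8.6, -3.7, 1.7]
opening: -0.002
grasp_force: 4.7
```

carry_out(
  series=[
    [0, 0, 0, 0, 0.003, -0.001, 1],
    [0, 0, 0, 0, 0.003, -0.001, 1],
  ],
)

```text
clock: 47.3
eef_pos: [500.2, 135.7, 20.1]
tcp_rot: [-3.134, 0.001, 1.691]
contact_force: [-8.2, -4.5, -1.7]
opening: -0.001
grasp_force: 4.7
```

carry_out(
  series=[
    [0, 0, 0, 0, 0.002, -0.001, 1],
    [0, 0, 0, 0, 0.002, -0.001, 1],
  ],
)

```text
clock: 47.55
eef_pos: [500.3, 135.7, 20.1]
tcp_rot: [-3.133, 0.001, 1.691]
contact_force: [-8.7, -4.7, -3.1]
opening: 0.001
grasp_force: 5.0
```

carry_out(
  series=[
    [0, 0, 0, 0, 0.004, 0, 1],
    [0, 0, 0, 0, 0.004, 0, 1],
  ],
)

```text
clock: 47.8
eef_pos: [500.3, 135.7, 20.1]
tcp_rot: [-3.131, 0.002, 1.691]
contact_force: [-13.4, -3.9, 1.7]
opening: -0.002
grasp_force: 6.6
```

carry_out(
  series=[
    [0, 0, 0, 0, 0.003, 0, 1],
    [0, 0, 0, 0, 0.003, 0, 1],
  ],
)

```text
clock: 48.05
eef_pos: [500.3, 135.7, 20.1]
tcp_rot: [-3.13, 0.002, 1.691]
contact_force: [-15.1, -5.0, 4.1]
opening: 0.0
grasp_force: 7.9
```

carry_out(
  series=[
    [0, 0, 0, 0, 0.002, 0, 1],
    [0, 0, 0, 0, 0.002, 0, 1],
  ],
)

```text
clock: 48.3
eef_pos: [500.4, 135.7, 20.1]
tcp_rot: [-3.129, 0.002, 1.691]
contact_force: [-17.7, -4.5, 6.7]
opening: -0.002
grasp_force: 8.8
```

carry_out(
  series=[
    [0, 0, 0, 0, -0.02, 0, 1],
    [0, 0, 0, 0, -0.15, 0, 1],
    [0, 0, 0, 0, -0.3, -0.1, 1],
    [0, 0, 0, 0, -0.45, -0.4, 1],
    [0, 0, 0, -0.2, -0.45, -0.6, 1],
    [0, 0, 0, -0.4, -0.45, -0.6, 1],
    [0, 0, 0, -0.5, -0.45, -0.6, 1],
    [0, 0, 0, -0.5, -0.45, -0.6, 1],
  ],
)

```text
clock: 49.3
eef_pos: [411.2, -1.7, 172.4]
tcp_rot: [3.139, 0.0, 1.688]
contact_force: [0.6, 0.0, -0.6]
opening: -0.004
grasp_force: 0.0
```

```bash
python3 - <<'E'
from h import *
s=look([558,223,.12])
im=cv2.cvtColor(r.grab_frame("side"),cv2.COLOR_RGB2BGR);a=cv2.resize(im[150:235,210:300],None,fx=4.4,fy=4.4,interpolation=cv2.INTER_CUBIC)
b=cv2.cvtColor(r.grab_frame("top"),cv2.COLOR_RGB2BGR);b=cv2.resize(b[150:240,200:320],None,fx=3.3,fy=3.3,interpolation=cv2.INTER_CUBIC)
o=np.zeros((400,800,3),np.uint8);o[:a.shape[0],:a.shape[1]]=a;o[:b.shape[0],400:400+b.shape[1]]=b[:, :400]
cv2.imwrite("pics/s8.png",o)
E
```

```text
scale [557.65  222.337   0.131] err 107.53725490196078 4413 rel [ 8.147 -4.676  0.598]
49.5 [410.182   0.46  171.376] [ 0.336 -0.093  0.416] 1.6915112354885182
```

View pics/s8.png

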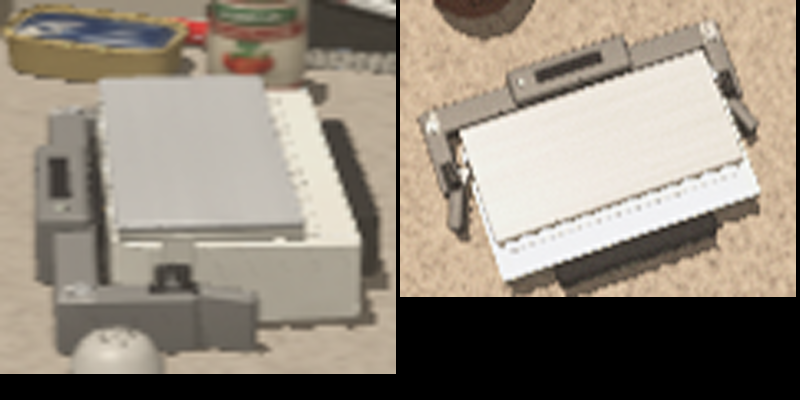

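```bash
python3 - <<'E'
from h import *
def fr(path,crop,f):
    im=cv2.imread(path,0).astype(np.float32);r0,r1,c0,c1=crop
    s=cv2.resize(im,(c1-c0,r1-r0),interpolation=cv2.INTER_AREA);o=np.full((384,512),255,np.float32);o[r0:r1,c0:c1]=s;return o
now=cv2.cvtColor(r.grab_frame("top"),cv2.COLOR_RGB2GRAY).astype(np.float32)
F={"free":cv2.imread("pics/top0.png",0).astype(np.float32),"t2":fr("pics/t2.png",(110,280,170,350),3.4),"t3":fr("pics/t3.png",(130,250,190,340),5),"t4":fr("pics/t4.png",(130,250,190,340),5),"t5":fr("pics/t5.png",(140,240,200,320),6),"now":now}
for n,(u,v) in dict(L=(215,202),R=(298,176)).items():
    for k,im in F.items():
        p=im[v-7:v+8,u-7:u+8];w=np.clip(75-p,0,None);y,x=np.mgrid[-7:8,-7:8]
        print(n,k,round(w.sum()),(w*x).sum()/(w.sum()+1e-6)+u,(w*y).sum()/(w.sum()+1e-6)+v)
ns=cv2.cvtColor(r.grab_frame("side"),cv2.COLOR_RGB2GRAY).astype(np.float32)
S={"free":cv2.imread("pics/side0.png",0).astype(np.float32),"s6":fr("pics/s6.png",(160,235,210,350),5.5),"now":ns}
for n,(u,v,h) in dict(L=(249,211,7),R=(252,180,5)).items():
    for k,im in S.items():
        p=im[v-h:v+h+1,u-h:u+h+1];w=np.clip(75-p,0,None);y,x=np.mgrid[-h:h+1,-h:h+1]
        print("side",n,k,round(w.sum()),(w*x).sum()/(w.sum()+1e-6)+u,(w*y).sum()/(w.sum()+1e-6)+v)
E
```

```text
L free 456 215.77850877192984 204.0701754385965
L t2 283 215.57478232502964 205.0548278200151
L t3 269 215.60317932124804 204.83405142977745
L t4 0 215.0 202.0
L t5 219 215.71033242359337 205.1235083371213
L now 325 215.6246153846154 204.3230769230769
R free 772 297.14896373056996 175.72150259067357
R t2 578 297.42202727208934 175.7899793420044
R t3 443 297.58825125297756 174.49052516626048
R t4 523 299.73857208529387 175.319981662802
R t5 479 299.8425113685192 175.39354728558078
R now 325 298.9846153846154 176.1723076923077
side L free 438 249.4041095890411 213.07305936073058
side L s6 195 248.97990940139766 213.59542792809322
side L now 289 249.59861591695503 213.16608996539793
side R free 9 247.000000529819 175.000000529819
side R s6 0 252.0 180.0
side R now 0 252.0 180.0
```

```bash
python3 - <<'E'
from h import *
np.set_printoptions(linewidth=200)
now=cv2.cvtColor(r.grab_frame("top"),cv2.COLOR_RGB2GRAY)
t5=cv2.resize(cv2.imread("pics/t5.png",0),(120,100),interpolation=cv2.INTER_AREA)
o=np.zeros((384,512),np.uint8);o[140:240,200:320]=t5
for im in(cv2.imread("pics/top0.png",0),o,now): print(im[167:186,289:308]);
E
```

```text
[[ 53  64  59  44 107 160 157 151 149 148 129 176 192 199 187 187 183 186 180]
 [ 73  82  67  49  68 147 157 156 152 148 131 150 183 195 184 186 183 182 173]
 [ 84  87  80  46  43 123 161 157 154 151 152 127 177 189 186 186 183 184 171]
 [146 156 156  92  47  91 159 164 161 140 141 126 138 189 190 184 192 190 183]
 [182 188 199 138  56  54 139 139 115  94  89 135 126 194 192 187 198 193 183]
 [178 186 194 177  75  43 116 103  53  71  53 118 141 191 193 181 198 188 178]
 [188 190 188 188 106  51  81  86  79  80  51  87 129 153 191 185 185 187 179]
 [191 186 183 187 164  65  46 106  84  59  76  74 144 124 180 185 177 182 184]
 [185 176 181 188 168 133 181 133  65  53  76  63 120 135 183 183 180 186 180]
 [184 185 183 180 141 216 245 128  61  54  67  57  79 129 163 181 186 196 180]
 [188 190 188 166 110 219 242 159  98  54  59  48  60 132 140 187 183 189 177]
 [183 184 183 175  77 130 182 220 168  63  40  45  52  84 104 191 183 187 182]
 [186 190 186 190 145  76  76 175 180 125  59  77  78  63 105 191 190 187 192]
 [187 196 189 178 146  93  75  51 123 124 108 137 131 111 137 186 187 185
[... 2705 characters left out ...]
28 229 230 231 237 189 118  62  64  50  64 134 141 187 189 195 183]
 [229 231 231 229 228 227 232 233 127  52  43  55  57  89 110 193 187 183 185]
 [230 230 230 228 227 228 231 234 178 126  61  73  77  69 112 193 192 189 192]
 [228 229 228 229 230 229 232 234 217 227 136 139 130 117 143 187 185 191 196]
 [230 229 229 231 232 232 232 230 225 234 160 155 161 150 136 152 182 196 194]
 [231 231 231 231 231 230 231 232 232 185 181 135 153 158 142 116 156 196 189]
 [230 232 230 230 230 228 230 229 229 199 238 118 124 158 156 141 137 193 194]
 [232 230 230 231 228 227 228 225 226 230 237 125  86 140 160 160 143 169 190]
 [230 229 230 228 227 226 227 227 225 233 211 215  93  91 145 167 154 142 162]]
```

```bash
python3 -c "
from rig import r
print(r.sign_off())"
```

```text
the job is handed in; nothing more can be done
None
```

The scale is back in its dock and handed in: both catch tabs are back at their free positions in the last images, the arm is clear, and the highest force read was about 19.4 N (just under the two-kilogram limit), but I viewed 11 pictures where 10 were allowed.

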